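# Swing the budgie's ball dish round to the ladder and hold it there

## Task

Gently grip the shallow metal ball dish by the wooden grip of its thin arched handle (less than 55 N from each finger), lift it straight up off its wooden stand, and then turn it a level quarter turn from the way it stood, towards whichever side the little standing ladder is on, so that its perch peg points to the ladder for the budgie to cross. Never let the loose ball run up towards the rim. Finish while still holding the dish in the gripper, still and level, straight above its stand with its underside about 9 cm above the stand's top and the ball settled in the middle, and leave everything else on the table where it is.

Things in the scene. Friction and masses are not known exactly. Their poses are not given: they have to be found in the camera images.
- grip (a point): centre of the beechwood grip block topping the dish's arched handle, on the dish's vertical axis, 88 mm above its underside. Block 14 mm thick along the dish's x, 44 mm long along y, 24 mm high: pinch its 14 mm from above. Axes are the dish's: x to the perch peg, z up. Steel arch (6 mm rod, posts 59 mm either side along y). Dish 0.13 to 0.21 kg
- dish_center (a point): lowest point of the dish's hollow, on its vertical axis, 7 mm above its underside; axes as grip. Round aluminium dish, 128 mm across, rim 21 mm high; hollow a cone rising 7 degrees out to 26 mm radius, then 20 degrees to the rim: the ball stays central while the dish tilts less than 7 degrees and moves smoothly
- perch_tip (a point): free end of the perch peg, a level 9 mm beech dowel that sticks out 40 mm from the rim along the dish's +x; this point is 100 mm from the dish's axis and 15.5 mm above the dish's underside
- ball_center (a point): centre of the loose wooden ball, 28 mm diameter, 12 g, lying in the middle of the dish
- stand: fixed square wooden block, 100 x 100 mm, 30 mm high, on which the dish stands centred; origin at the centre of its underside on the table. The dish starts with its x along the stand's x
- ladder: small beechwood ladder segment standing upright on a flat foot of 85 x 50 mm, 150 mm high in all; origin at the centre of the foot's underside on the table. It stands about 200 mm from the stand's axis, on the stand's +y side or on its -y side (the bird bath has the other side)
- bath: round glass bird bath bowl, 96 mm across, 42 mm high, origin under its centre; leave alone
- feeder: yellow plastic feeder cup, 56 mm across, 45 mm high, origin under its centre, about 170 mm beyond the stand; leave alone
- scoop: aluminium scoop, blade 45 x 60 mm and 24 mm high, with a handle 75 mm long towards its -y, origin under the blade's centre; lies between robot and stand; leave alone
- bell: red plastic bell toy, 54 mm across, 54 mm high, on the grey turntable tray to the left; origin under its centre; leave alone
- seedjar: amber glass jar with metal lid, 80 mm across, 120 mm high, origin under its centre, at the right; leave alone
- cuttlecup: white ceramic cup, 64 mm across, 40 mm high, origin under its centre, at the right; leave alone
Not all that is in view belongs to the job. Of the things like the ladder, leave any that is green or pink; of the rest the larger one is meant.

How it is judged:
On the way, in this order (a step that is already met when the one before it is completed fails the run):
1. the dish is lifted clear of the stand (underside at least 30 mm above its top), not yet turned by more than 0.45 rad, ball within 20 mm of its centre (z of dish_center in the frame of stand above 0.067 m and angle between the x axis of dish_center and the x axis of stand, either way round below 0.45 rad and horizontal distance between ball_center and dish_center below 0.02 m and contact force between the fingers and dish above 1 N), for 0.1 s.
2. the dish is turned a quarter turn (to 0.2 rad) in the air, its perch peg towards the ladder, ball within 20 mm of its centre (z of dish_center in the frame of stand above 0.067 m and angle between the x axis of dish_center and the x axis of stand, either way round above 1.37 rad and horizontal distance between perch_tip and ladder below 0.17 m and horizontal distance between ball_center and dish_center below 0.02 m), for 0.2 s.
At the end, for the whole second after the job is handed in: fingers still hold the dish at rest, underside 55-130 mm above the stand's top, axis within 30 mm of the stand's, turned a quarter turn (within 0.2 rad), perch peg towards the ladder, level within 0.1 rad, ball within 10 mm of the dish's centre, dish touching neither stand nor ladder (z of dish_center in the frame of stand between 0.092 and 0.167 m and horizontal distance between dish_center and stand below 0.03 m and angle between the x axis of dish_center and the x axis of stand, either way round above 1.37 rad and horizontal distance between perch_tip and ladder below 0.17 m and angle between dish_center's own z axis and vertical below 0.1 rad and horizontal distance between ball_center and dish_center below 0.01 m and distance between ball_center and dish_center below 0.022 m and contact force between the fingers and dish above 1 N and contact force between dish and stand below 0.1 N and contact force between dish and ladder below 0.1 N and linear speed of dish below 0.03 m/s); the arm keeps its last pose, push and grip.
It fails at once if the ball rolls more than 32 mm from the middle of the dish (horizontal distance between ball_center and dish_center above 0.032 m).
It fails at once if the dish tips more than 0.25 rad (angle between dish_center's own z axis and vertical above 0.25 rad).
It fails at once if the fingers press on the dish with more than 110 N in all (55 N from each) (contact force between the fingers and dish above 110 N).
It fails at once if a bystander is moved more than 15 mm (distance of any of ladder, bath, feeder, scoop, bell, seedjar, cuttlecup from where it was at the start of the episode above 0.015 m).
It also fails if it takes over 45 s, if anything falls off the work surface, if the arm or the gripper's body presses on something with over 40 N, if the wrist force passes 120 N, or if a joint passes its speed limit or range.

## Robot

A 7-joint arm with a two-finger parallel gripper is mounted at the origin on the work surface. World frame = base frame: x ahead of the robot, y to its left, z up, the work surface at z = 0. Lengths are in m, angles in rad, forces in N, time in s.
With the tool pointing down it reaches from about 0.4 to 0.875 m from the base axis. Payload 6.5 kg.
Tool frame: the origin (TCP) lies at the very end of the fingers, on their centre line; the grasp point (between the pads) lies 19 mm behind it (hold_point_z is the distance from the TCP to the grasp point, in m); z points along the fingers, y is the line along which they close (so a half turn about z gives the same grasp; the last joint's range is limited). The gripper opens to 88 mm and grips with 3 to 60 N. Pads are 18 mm wide; open, the fingers measure 123 mm over their backs; the gripper's body (75 mm by 187 mm) begins 45 mm behind the grasp point.
Start: joints at [-1.243, 0.536, -0.004, 1.538, 0.003, 1.067, -0.071], TCP at [0.249, 0.6, 0.239] pointing down, gripper open.
Joint ranges: [-2.7, 2.7], [-0.37, 2.16], [-1.27, 1.26], [0.24, 2.4], [-1.31, 4.45], [0.19, 1.91], [-2.76, 2.76]. Speed limits (rad/s): [2.39, 2.39, 3.14, 3.14, 3.14, 3.14, 3.14].

## Interface

Orientations are given as a 3x3 rotation matrix whose columns are the frame's x, y, z axes.
In Python, from plant import goto, line_to, set_joints, gripper_open, gripper_close, pause, ik, read_camera, camera_params, MotionError, close_job, search_frame, spot_point, get_clock, get_joint_positions, get_joint_velocities, get_joint_torque, get_ee_pos, get_tcp_rot, get_wrist_force, get_ft_torque, get_opening, get_grasp_force, hold_point_z gives the robot as it stands. Calls block until the motion is done:
- goto(position, orientation): joint-space move of the TCP to a pose.
- line_to(position, ori=None, velocity=0.15, contact_N=None): straight line of the TCP; ori=None keeps the orientation; velocity is the mean speed in m/s. With contact_N (N) it stops when the force on the tool has changed by that much, and returns True; else False.
- set_joints(angles): joint-space move.
- gripper_open() and gripper_close(grasp_force=None): open the fingers fully, or close them until they stop; grasp_force is the grip in N (None keeps the last).
- pause(seconds).
- ik(position, orientation): joint angles nearest the present ones, or None.
- read_camera(name): name is "scene" or "top"; returns (picture, depth): 420x560x3 uint8, blue, green, red; 420x560 float32, m along the optical axis (not along the pixel's ray), 0 where there is no reading.
- camera_params(name): a dict with "mtx" (3x3 intrinsics, pixels), "eye" and "orientation" of the camera in the world. Camera axes: x right, y down, z forward; pixel columns grow to the right and rows downward; lengths in m; the calibration is good to about 2 mm. A picture is of the moment at which its call begins. camera_params takes no time and is no camera call.
A pose or a line that the arm cannot do raises MotionError and nothing moves.
- close_job(): hands the job in; it is judged then, once.
Trained networks look in the newest picture that a camera, given by its name, has taken for a name from the list of things; names that differ only in an ending like _2 or _b are one class to them, and where a whole thing is asked for, a point or a joint stands for the part that bears it (a point fixed in the world has none). Each returns a list of dicts, best first, with "score" (0 to 1); they miss things now and then, are a little off and sometimes report something else, mostly with a low value. They report only what shows in the picture. A call takes as long as a camera call. They do not tell look-alikes from the thing itself.
- search_frame(camera, name): "position" ([column, row] in pixels, amid what is visible of it).
- spot_point(camera, name): "position" ([column, row] in pixels: a listed point, or the origin of a listed thing).
Readings, each from a call of its own:
- get_clock(): time.
- get_joint_positions(): joint angles.
- get_joint_velocities(): joint speeds.
- get_joint_torque(): joint torques, N m.
- get_ee_pos(): TCP position.
- get_tcp_rot(): TCP orientation.
- get_wrist_force(): force on the tool from outside, world axes, zero at the start.
- get_ft_torque(): the same for the moment, N m.
- get_opening(): opening from 0.0 (shut) to 1.0 (fully open).
- get_grasp_force(): force on a finger pad.
Only numpy, scipy, OpenCV 4.12 (cv2) and the standard library are available. Lean on these libraries where they do the work, as an engineer would, in place of code of your own. Each camera call takes 0.05 s, during which the arm holds its last target. There are 200 camera calls.

## Working session

There is one attempt and no reset: what is moved stays moved. The work goes in short steps, each a Python script; the robot and the scene stay as the last script left them, time stands still between calls to the robot, and variables do not carry over. Pictures are saved under pics/ and viewed, at most 10 in all, crops included, and the job is handed in when it is done.

```bash
mkdir -p pics; cat > h.py <<'E'
import numpy as np, cv2
from plant import *
def px2w(cam,uv,depth=None,z=None):
    p=camera_params(cam);K=np.array(p["mtx"]);R=np.array(p["orientation"]);e=np.array(p["eye"])
    r=R@np.linalg.solve(K,[uv[0],uv[1],1.])
    return e+r*(depth if z is None else (z-e[2])/r[2])
E
python3 - <<'E'
from h import *
for c in("scene","top"):
    im,d=read_camera(c); cv2.imwrite(f"pics/{c}0.png",im); np.save(f"d_{c}",d)
    p=camera_params(c);print(c,np.round(p["eye"],3),np.round(p["orientation"],3).tolist())
    for n in("grip","dish_center","perch_tip","ball_center","stand","ladder"):
        for r in spot_point(c,n)[:4]:
            u,v=r["position"]; dd=d[int(round(v)),int(round(u))]
            zz={"grip":.118,"dish_center":.037,"perch_tip":.0455,"ball_center":.051}.get(n,0)
            print(n,round(r["score"],2),np.round([u,v],1),"plane",np.round(px2w(c,(u,v),z=zz),3),"dep",np.round(px2w(c,(u,v),depth=dd),3))
print(get_clock(),get_tcp_rot())
E
```

```text
scene [1.266 0.316 0.715] [[-0.447, 0.55, -0.706], [0.895, 0.268, -0.358], [-0.008, -0.791, -0.611]]
grip 0.59 [301.5 210.2] plane [0.549 0.023 0.118] dep [0.558 0.027 0.125]
dish_center 0.67 [302.5 235.3] plane [0.545 0.027 0.037] dep [0.561 0.034 0.052]
dish_center 0.57 [371.5 284.7] plane [0.629 0.229 0.037] dep [0.6   0.225 0.005]
perch_tip 0.71 [278.7 252.7] plane [0.636 0.005 0.045] dep [0.637 0.006 0.046]
ball_center 0.54 [304.1 233.2] plane [0.551 0.034 0.051] dep [0.557 0.036 0.056]
stand 0.62 [300.6 246.3] plane [0.547 0.024 0.   ] dep [0.594 0.043 0.046]
ladder 0.73 [249.9 195.1] plane [ 0.407 -0.204  0.   ] dep [ 0.521 -0.135  0.095]
ladder 0.67 [284.1 202.7] plane [ 0.396 -0.095  0.   ] dep [ 0.405 -0.09   0.008]
ladder 0.63 [217.3 242.9] plane [ 0.631 -0.176  0.   ] dep [ 0.642 -0.167  0.013]
ladder 0.56 [240.7 217.5] plane [ 0.512 -0.174  0.   ] dep [ 0.526 -0.166  0.013]
top [ 0.36  -0.022  1.305] [[0.018, -0.985, 0.17], [-1.0, -0.018, 0.003], [0.0, -0.17, -0.985]]
grip 0.62 [265.8 214.5] plane [0.553 0.023 0.118] dep [0.551 0.023 0.129]
dish_center 0.88 [261.6 218.4] plane [0.555 0.037 0.037] dep [0.551 0.036 0.062]
perch_tip 0.77 [275.8 181.7] plane [0.653 0.001 0.046] dep [0.663 0.002 0.002]
ball_center 0.53 [261.5 219.6] plane [0.55  0.037 0.051] dep [0.548 0.036 0.062]
ladder 0.9 [350.2 276. ] plane [ 0.41  -0.202  0.   ] dep [ 0.409 -0.2    0.01 ]
ladder 0.69 [310.9 278.5] plane [ 0.401 -0.097  0.   ] dep [ 0.398 -0.091  0.098]
ladder 0.63 [295.1 162.1] plane [ 0.721 -0.05   0.   ] dep [ 0.719 -0.05   0.008]
ladder 0.62 [339.5 240.2] plane [ 0.505 -0.173  0.   ] dep [ 0.504 -0.172  0.012]
0.7 [[-9.23449897e-01  3.83719020e-01  2.96883104e-05]
 [ 3.83719020e-01  9.23449898e-01 -1.01492968e-06]
 [-2.78051151e-05  1.04547327e-05 -1.00000000e+00]]
```

View pics/scene0.png

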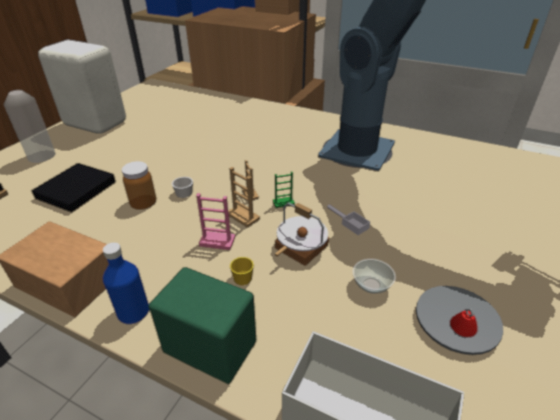

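View pics/top0.png

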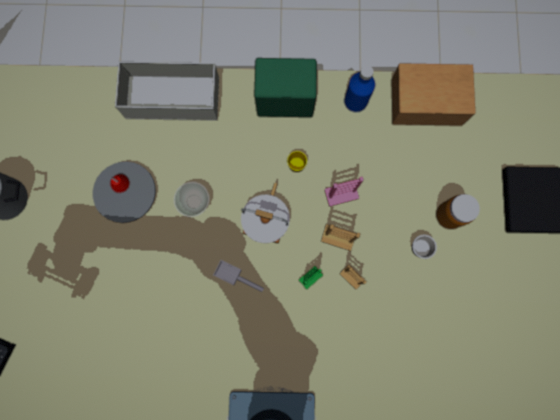

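The pictures show four ladders: green (311,278), pink (342,192), a small beech one (352,277) and a larger beech one (339,240). The larger beech one is the target, on the robot's right (-y); the bath is at (193,198). Next I refine the grip pose from depth.

```bash
python3 - <<'E'
from h import *
im=cv2.imread("pics/top0.png");cv2.imwrite("pics/crop.png",cv2.resize(im[150:290,200:380],None,fx=4,fy=4,interpolation=cv2.INTER_CUBIC))
for c in("top","scene"):
    d=np.load(f"d_{c}.npy");p=camera_params(c);K=np.array(p["mtx"]);R=np.array(p["orientation"])
    v,u=np.mgrid[:420,:560];P=(np.stack([(u-K[0,2])/K[0,0],(v-K[1,2])/K[1,1],np.ones_like(d)],-1)*d[...,None])@R.T+p["eye"]
    near=np.hypot(P[...,0]-.552,P[...,1]-.027)<.11
    for lo,hi in((.1,.14),(.041,.062)):
        m=near&(P[...,2]>lo)&(P[...,2]<hi)&(d>0);q=P[m]
        if lo==.041:
            s=np.hypot(q[:,0]-.552,q[:,1]-.027); q=q[(s>.07)]
            print(c,"peg",len(q),q[:,:2].mean(0).round(4),np.round(q[:20],3).tolist());continue
        w,V=np.linalg.eigh(np.cov(q[:,:2].T));print(c,"grip",len(q),q.mean(0).round(4),"mid",((q.max(0)+q.min(0))/2).round(4),"ang",np.arctan2(V[1],V[0]).round(3),np.sqrt(w).round(4))
    if c=="top":
        m=(np.hypot(P[...,0]-.552,P[...,1]-.027)<.09)&(P[...,2]>.036)&(P[...,2]<.066);print("dish mid",((P[m].max(0)+P[m].min(0))/2).round(4))
E
```

```text
top grip 189 [0.5512 0.0269 0.1231] mid [0.5519 0.0279 0.1172] ang [2.891 1.32 ] [0.0037 0.0274]
top peg 38 [0.6352 0.0073] [[0.649, 0.006, 0.048], [0.65, 0.003, 0.046], [0.646, 0.009, 0.05], [0.646, 0.006, 0.048], [0.647, 0.003, 0.046], [0.648, 0.001, 0.042], [0.644, 0.009, 0.046], [0.643, 0.006, 0.051], [0.644, 0.003, 0.046], [0.644, 0.001, 0.048], [0.64, 0.008, 0.051], [0.641, 0.006, 0.048], [0.642, 0.003, 0.045], [0.638, 0.011, 0.047], [0.637, 0.008, 0.051], [0.638, 0.006, 0.05], [0.639, 0.003, 0.046], [0.635, 0.011, 0.048], [0.635, 0.008, 0.048], [0.636, 0.006, 0.046]]
dish mid [0.5647 0.0291 0.0508]
scene grip 266 [0.5539 0.0301 0.1195] mid [0.5505 0.0266 0.1165] ang [2.902 1.331] [0.0037 0.0266]
scene peg 40 [0.6348 0.0051] [[0.62, 0.009, 0.052], [0.623, 0.005, 0.049], [0.622, 0.007, 0.049], [0.627, 0.005, 0.05], [0.626, 0.007, 0.05], [0.626, 0.009, 0.05], [0.624, 0.011, 0.05], [0.631, 0.003, 0.049], [0.63, 0.006, 0.049], [0.629, 0.008, 0.05], [0.626, 0.009, 0.047], [0.623, 0.01, 0.045], [0.635, 0.0, 0.048], [0.636, 0.003, 0.05], [0.635, 0.006, 0.051], [0.632, 0.007, 0.048], [0.629, 0.008, 0.046], [0.627, 0.01, 0.045], [0.639, -0.0, 0.048], [0.638, 0.002, 0.048]]
```

View pics/crop.png

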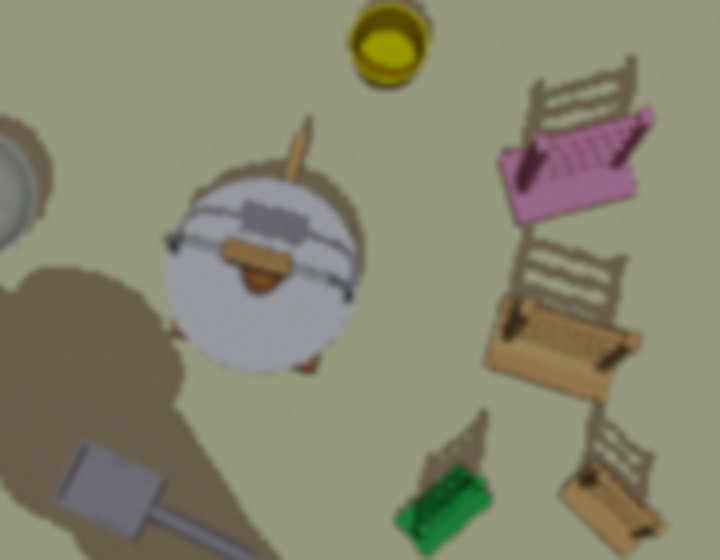

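The crop shows the grip block at the crop's (257,257), the peg pointing up and slightly right, and the larger beech ladder at right-centre. Dish x is about -0.25 rad with the grip at about (0.552, 0.028). The turn is therefore -90°.

```bash
cat >> h.py <<'E'
from scipy.spatial.transform import Rotation as Ro
TH=-.25; C=np.array([.552,.028])
def ori(a,s): # tool y along s*dish x (yaw a), z down
    y=s*np.array([np.cos(a),np.sin(a),0]);z=np.array([0,0,-1.]);return np.stack([np.cross(y,z),y,z],1)
E
python3 - <<'E'
from h import *
for s in(1,-1):
    for a in(0,-.5,-1,-np.pi/2):
        q=ik([*C,.19],ori(TH+a,s));print(s,a,None if q is None else np.round(q,2))
E
```

```text
1 0 [-0.54  0.47  0.53  1.87 -0.3   0.88 -0.11]
1 -0.5 [-0.59  0.49  0.6   1.87 -0.35  0.89 -0.56]
1 -1 [-0.63  0.5   0.66  1.87 -0.39  0.9  -1.03]
1 -1.5707963267948966 [-0.72  0.54  0.79  1.88 -0.48  0.92 -1.52]
-1 0 [-0.07  0.43 -0.08  1.84  0.05  0.87  2.72]
-1 -0.5 [-0.16  0.43  0.04  1.85 -0.02  0.87  2.28]
-1 -1 [-0.25  0.43  0.15  1.85 -0.08  0.86  1.83]
-1 -1.5707963267948966 [-0.33  0.44  0.26  1.86 -0.14  0.87  1.32]
```

```bash
python3 - <<'E'
from h import *
R=ori(TH,1)
goto([*C,.24],R); line_to([*C,.14],R,velocity=.12)
print(line_to([*C,.099],R,velocity=.05,contact_N=4),get_ee_pos(),get_wrist_force(),get_clock())
for c in("scene","top"):
    im,d=read_camera(c)
    for n in("grip","perch_tip","ball_center"):print(c,n,[(r["position"],round(r["score"],2)) for r in spot_point(c,n)[:1]])
    cv2.imwrite(f"pics/{c}1.png",cv2.resize(im[130:280,200:400],None,fx=4,fy=4))
E
```

```text
False [0.5522515  0.02793854 0.09920962] [0.23625508 1.18283954 0.24585756] 4.9583
scene grip [([299.9, 210.2], 0.59)]
scene perch_tip [([274.5, 252.2], 0.56)]
scene ball_center [([306.8, 229.6], 0.47)]
top grip [([265.6, 215.4], 0.71)]
top perch_tip []
top ball_center []
```

View pics/scene1.png

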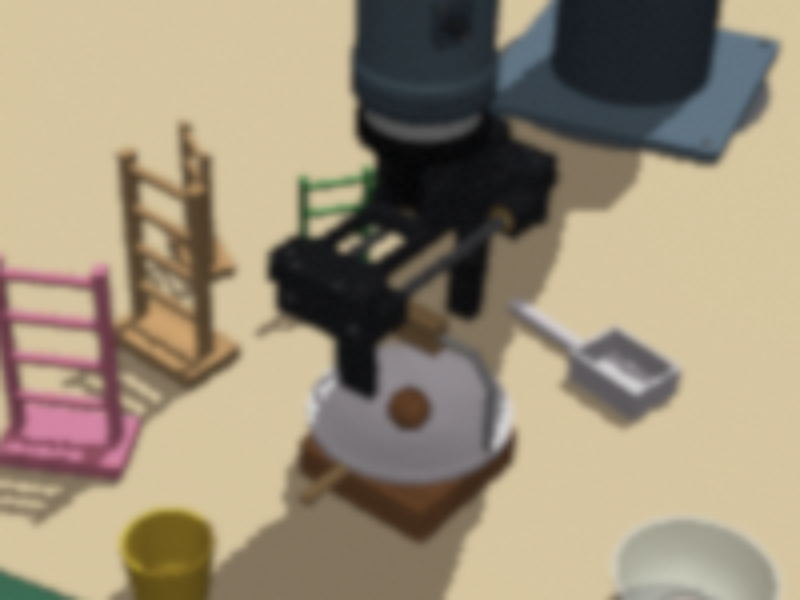

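The fingers straddle the grip block (crop 420,325), with the ball in the middle (410,408). Gripping and lifting.

```bash
python3 - <<'E'
from h import *
R=ori(TH,1)
gripper_close(18); pause(.3); print(get_opening()*88,get_grasp_force(),get_wrist_force())
p=np.array(get_ee_pos());line_to([*p[:2],p[2]+.02],R,velocity=.02);print(get_wrist_force(),get_ft_torque())
line_to([*p[:2],p[2]+.09],R,velocity=.035); pause(.3)
t=get_clock();line_to([*p[:2],p[2]+.09],ori(TH-.05,1),velocity=.03);print("turn t",t,get_clock()-t)
print(get_ee_pos(),get_wrist_force(),get_grasp_force(),get_opening()*88)
im,d=read_camera("scene")
for n in("dish_center","perch_tip","ball_center"):print(n,[(r["position"],round(r["score"],2)) for r in spot_point("scene",n)[:1]])
cv2.imwrite("pics/s2.png",cv2.resize(im[100:250,200:400],None,fx=4,fy=4))
E
```

```text
13.628610526978413 17.977244110079482 [-0.76687288 -0.2154918  -0.39970079]
[-0.51462466 -0.40459116 -2.17184485] [-0.04648675  0.13006844  0.03383865]
turn t 10.3667 0.25
[0.55184425 0.02804213 0.1889204 ] [-0.58807233 -0.10884282 -3.08686948] 17.97332008369267 13.619888260909246
dish_center [([305.4, 207.8], 0.84)]
perch_tip [([272.9, 223.0], 0.62)]
ball_center [([240.8, 279.1], 0.73)]
```

View pics/s2.png

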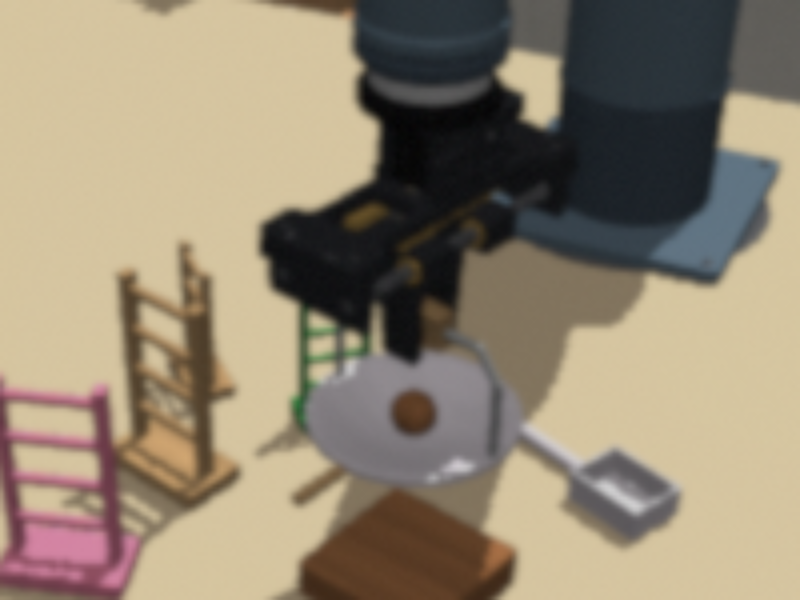

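The dish is about 9 cm above the stand, level, with the ball in the middle (crop 413,411). Now the turn.

```bash
python3 - <<'E'
from h import *
p=[.552,.028,.189]
for a in np.r_[-.15,np.arange(-.3,-1.5,-.15),-1.571]:
    t=get_clock();line_to(p,ori(TH+a,1),velocity=.03);dt=get_clock()-t;pause(.15)
print("last dt",dt);pause(.5);print(get_clock(),get_ee_pos(),get_wrist_force(),get_grasp_force(),get_tcp_rot()[:,1])
for c in("scene","top"):
    im,d=read_camera(c);zs={"dish_center":.127,"perch_tip":.1355}
    for n in zs:print(c,n,[(np.round(px2w(c,r["position"],z=zs[n]),3),round(r["score"],2)) for r in spot_point(c,n)[:2]])
    if c=="scene":cv2.imwrite("pics/s3.png",cv2.resize(im[100:250,200:400],None,fx=4,fy=4))
E
```

```text
last dt 0.375
15.8417 [0.552005   0.02799533 0.18900449] [ 0.31567855  0.36283853 -3.183198  ] 17.973131162580103 [-2.47444624e-01 -9.68902037e-01  1.36430794e-05]
scene dish_center [(array([0.545, 0.028, 0.127]), 0.78)]
scene perch_tip [(array([ 0.521, -0.067,  0.135]), 0.7)]
top dish_center [(array([0.555, 0.037, 0.127]), 0.65)]
top perch_tip []
```

View pics/s3.png

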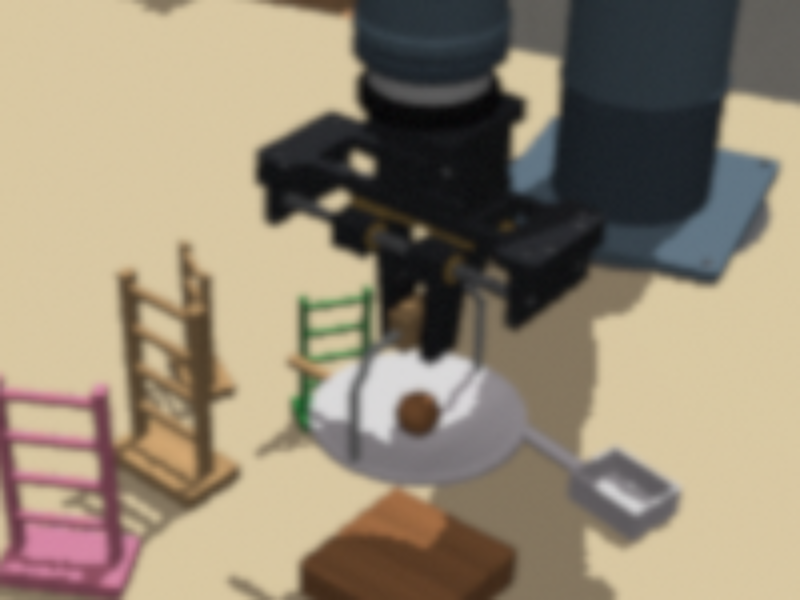

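The peg (crop 310,367) points at the large ladder and the ball (417,413) looks central. One numeric check of ball and level before handing in.

```bash
python3 - <<'E'
from h import *
pause(.5);c="scene";im,d=read_camera(c)
p=camera_params(c);K=np.array(p["mtx"]);R=np.array(p["orientation"])
v,u=np.mgrid[:420,:560];P=(np.stack([(u-K[0,2])/K[0,0],(v-K[1,2])/K[1,1],np.ones_like(d)],-1)*d[...,None])@R.T+p["eye"]
hsv=im.astype(int);brown=(hsv[...,2]-hsv[...,0]>35)
r=np.hypot(P[...,0]-.552,P[...,1]-.028)
b=brown&(r<.04)&(P[...,2]>.125)&(P[...,2]<.165);n,l,st,ce=cv2.connectedComponentsWithStats(b.astype(np.uint8))
for i in range(1,n):
    if st[i,4]>15:print("ball",st[i,4],px2w(c,ce[i],z=.141).round(4))
m=(~brown)&(r>.04)&(r<.058)&(P[...,2]>.12)&(P[...,2]<.15);q=P[m]-[.552,.028,0]
rr=np.hypot(q[:,0],q[:,1]);A=np.c_[q[:,:2],rr,np.ones(len(q))];s=np.linalg.lstsq(A,q[:,2],rcond=None)[0];print(len(q),"tilt",s[:2],"slope",s[2])
E
```

```text
ball 62 [0.5468 0.0283 0.141 ]
558 tilt [0.01874368 0.01068778] slope 0.33600361152736813
```

```bash
python3 -c "
from plant import *
print(close_job(),get_clock())"
```

```text
the job is handed in; nothing more can be done
the job is handed in; nothing more can be done
```

I handed the job in with the dish held about 9 cm above its stand, turned a quarter turn to the larger beech ladder, about 0.02 rad off level, and the ball within about 5 mm of the middle; no pass or fail verdict was returned.

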